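# Hold an extinguisher valve half open against a straightedge

## Task

An extinguisher valve sits in its test stand. Stand the steel straightedge on the bench on its foot, flush along the long side of the stand's base plate that faces away from the pressure gauge, about centred on that side, and let go of it. Then press down the valve's spring-loaded lever until it is level, its top at the height of the straightedge's upper edge, and finish while still holding it pressed there with the straightedge flush; leave everything else where it is.

Things in the scene. Friction and masses are not known exactly. Their poses are not given: they have to be found in the camera images.
- stand: fixed valve test stand: dark steel base plate 220 (x) x 130 (y) x 20 mm high carrying a brass extinguisher valve. Origin: centre of the plate's underside, on the bench; z up. The straightedge goes along its +y long face (y = +65 mm); the gauge is on the -y side. Lever hinge at (55, -15, 82.5) mm, axis along y; the lever runs from it towards -x, over a fixed carry handle 48 mm high. Hinge ears 94 mm high
- stand_edge (a point): middle of the base plate's +y long face, 10 mm above the bench; axes as the stand's
- lever (a joint): angle of the aluminium valve lever, rad: 0 at rest (sloping up 0.30 rad towards its free end), grows as it is pressed down, 0.30 = level, stop at 0.45. A spring returns it: about 6 N at the pad to start it, 12 N at level, 15 N at the stop
- lever_pad (a point): middle of the top face of the lever's press pad, 100 mm from the hinge: the pad is 45 mm long, 30 mm wide, 5 mm thick, its free end 125 mm from the hinge. 114 mm above the bench at rest, 85 mm when level
- straightedge_mid (a point): steel straightedge, an upside-down T 180 mm long (x): foot 40 mm wide (y), 10 mm thick; upright web 10 mm thick, its upper edge 85 mm above the foot's underside; about 0.7 kg, standing on its foot. This point is its centre, 42.5 mm above the foot's underside; z up. Both sides alike. When flush this point is 20 mm outside the plate's face (y = 85 mm in the stand's frame)
- wrench_mid (a point): bystander, to be left alone: open-ended wrench, 160 mm long, lying flat beyond the stand; this point is on it, at about half its height
- grease_jar_mid (a point): bystander, to be left alone: small white jar, 50 mm across and high, on the bench at the stand's -y side; this point is on it, at about half its height
- stem_mid (a point): bystander, to be left alone: brass valve stem, 38 mm high, 24 mm across, standing on the stand's base plate near its -x end; this point is on it, at about half its height
- file_mid (a point): bystander, to be left alone: flat file with wooden handle, 180 mm long, 16 mm high, lying about 85 mm to the +y side of the straightedge's starting place; this point is on it, at about half its height
- oil_can_mid (a point): bystander, to be left alone: steel can, 56 mm across, 90 mm high, beyond the straightedge or near the robot on its left; this point is on it, at about half its height
- parts_cup_mid (a point): bystander, to be left alone: steel cup, 70 mm across, 55 mm high, beyond the straightedge or near the robot on its left; this point is on it, at about half its height
- seal_box_mid (a point): bystander, to be left alone: cardboard box 60 x 60 x 40 mm, beyond the straightedge or near the robot on its left; this point is on it, at about half its height
- collar_ring_mid (a point): bystander, to be left alone: brass ring 60 mm across, 12 mm high, near the robot on its right; this point is on it, at about half its height
Not all that is in view belongs to the job. What is shaped like the part that bears straightedge_mid but brown or red is not meant.

How it is judged (in metres and radians):
On the way:
1. the straightedge stands flush along the plate's side, let go, the lever not yet pressed (y of straightedge_mid in the frame of stand between 0.0825 and 0.088 m and x of straightedge_mid in the frame of stand between -0.045 and 0.045 m and height (world z) of straightedge_mid between 0.039 and 0.046 m and angle between the x axis of straightedge_mid and the x axis of stand, either way round below 0.035 rad and angle between straightedge_mid's own z axis and vertical below 0.05 rad and contact force between the fingers and straightedge below 0.1 N and value of joint lever below 0.06 rad), for 0.3 s.
At the end, for the whole second after the job is handed in: The fingers alone hold the lever still, within 0.05 rad of level, with over 3 N; the straightedge, let go, stands on the bench along the plate's +y side: gap at most 3 mm, parallel within 0.035 rad, centred within 45 mm; no bystander shifted by 30 mm (y of straightedge_mid in the frame of stand between 0.0825 and 0.088 m and x of straightedge_mid in the frame of stand between -0.045 and 0.045 m and height (world z) of straightedge_mid between 0.039 and 0.046 m and angle between the x axis of straightedge_mid and the x axis of stand, either way round below 0.035 rad and angle between straightedge_mid's own z axis and vertical below 0.05 rad and contact force between the fingers and straightedge below 0.1 N and value of joint lever between 0.25 and 0.35 rad and velocity of joint lever between -0.05 and 0.05 rad/s and contact force between the fingers and lever above 3 N and contact force between straightedge and lever below 0.2 N); the arm keeps its last pose, push and grip.
It fails at once if a bystander is shifted (distance of any of wrench_mid, grease_jar_mid, stem_mid, file_mid, oil_can_mid, parts_cup_mid, seal_box_mid, collar_ring_mid from where it was at the start of the episode above 0.03 m).
It also fails if it takes over 42 s, if anything falls off the work surface, if the arm or the gripper's body presses on something with over 40 N, if the wrist force passes 120 N, or if a joint passes its speed limit or range.

## Robot

A 6-joint arm with a two-finger parallel gripper is mounted at the origin on the work surface. World frame = base frame: x ahead of the robot, y to its left, z up, the work surface at z = 0. Lengths are in mm, angles in rad, forces in N, time in s.
With the tool pointing down it reaches from about 375 to 900 mm from the base axis. Payload 3.1 kg.
Tool frame: the origin (TCP) lies midway between the tips of the shut fingers; the grasp point (between the pads) lies 19 mm behind it; z points along the fingers, y is the direction in which the jaws open and shut (so a half turn about z gives the same grasp; the last joint's range is limited). The gripper opens to 87 mm and grips with 3 to 60 N. Pads are 19 mm wide; open, the fingers measure 117 mm over their backs; the gripper's body (75 mm by 190 mm) begins 51 mm behind the grasp point.
Start: joints at [-1.514, 0.527, 1.433, -0, 1.181, -0.178], TCP at [146.038, -607.675, 222.548] pointing down, gripper open.
Joint ranges: [-3.08, 3.08], [-0.75, 2.2], [0.22, 2.44], [-1.43, 4.57], [0, 2.65], [-2.85, 2.85]. Speed limits (rad/s): [2.79, 2.79, 3.14, 3.14, 3.14, 3.14].

## Interface

Orientations are given as a unit quaternion [w, x, y, z].
In Python, from workcell import arm gives the robot as it stands.
- The arm moves only by the tool drive_tool, never from a script. Its argument "moves" is a list of rows, each a list of 3 entries, a list of its own where there are three numbers: the shift along the tool's x, y, z in units of 40 mm (1.0 is 40 mm), then the turn, a rotation vector about the tool's x, y, z in units of 6 degrees (1.0 is 6 degrees), then the opening, from -1 (shut) to 1 (fully open), so that 0 is half open. In form: [[[x, y, z], [wx, wy, wz], gripper], ...]. A call has 1 to 12 rows; each row is the pose to reach, as a shift and turn from the pose commanded when the call began, along the tool's axes at that moment; what a row does not reach only later rows make up. A row lasts 1/12 s, in which the tool goes at most 41.7 mm and 7.16 degrees, less where a joint would pass 70% of its speed; a pose out of reach is approached as far as the arm can. A call with a gripper value outside its range is refused whole. The fingers move at their own pace and stop on an object; "squeeze" is the grip in N (left out, the last holds). Time passes only in rows, so rows that repeat a pose let the fingers close. It gives the time, the measured TCP pose, the force and the opening at its end, in the units of the state.
- arm.get_obs(): the state, without advancing time (a new reading comes with each control period).
- arm.grab_frame(name): name is "scene" or "top"; returns a dict with "frame" (400x640x3 uint8, red, green, blue), "fx", "fy", "cx", "cy" (pixels), "R" (3x3) and "t" (3): a world point X has camera coordinates R X + t. Camera axes: x right, y down, z forward; pixel columns grow to the right and rows downward; lengths in mm; the calibration is good to about 2 mm. A picture is of the moment at which its call begins. There is no depth.
- arm.hand_in(): hands the job in, once; it reports no verdict.
The state is a dict: "clock": time; "joint_pos": joint angles; "qd": joint speeds; "joint_torque": joint torques, N m; "position": TCP position; "eef_rot": TCP orientation; "ft_force": force on the tool from outside, world axes, zero at the start; "wrist_torque": the same for the moment, N m; "width": finger opening in mm.
Only numpy, scipy, OpenCV 4.12 (cv2) and the standard library are available. Lean on these libraries where they do the work, as an engineer would, in place of code of your own. Each camera call takes 0.05 s, during which the arm holds its last target. There are 200 camera calls.

## Working session

There is one attempt and no reset: what is moved stays moved. The work goes in short steps, Python scripts to look and compute and a tool call to move; the robot and the scene stay as the last step left them, time stands still between calls to the robot, and variables do not carry over. Pictures are saved under pics/ and viewed, about 8 in all and at most 12, crops included, and the job is handed in when it is done.

Besides the shell and the picture viewer there is one more tool, called after ">>>" by a JSON object that holds its "method" and its "body", one argument or row to a line. drive_tool: Moves the arm, as the interface text tells. Its arguments: {"type":"object","properties":{"moves":{"type":"array","items":{"type":"array"}},"squeeze":{"type":"number"}},"required":["moves"]}

```bash
mkdir -p pics
cat > h.py <<'E'
from workcell import arm
import numpy as np, cv2, pickle
from scipy.spatial.transform import Rotation as Rn
def grab(n,tag):
    f=arm.grab_frame(n); pickle.dump(f,open(f'{tag}.pkl','wb')); return f
def ray(f,u,v):
    R=np.array(f['R']);t=np.array(f['t']);d=R.T@np.array([(u-f['cx'])/f['fx'],(v-f['cy'])/f['fy'],1]);return -R.T@t,d
def at(f,u,v,z):
    c,d=ray(f,u,v);return c+d*(z-c[2])/d[2]
def proj(f,X):
    p=np.array(f['R'])@np.array(X)+np.array(f['t']);return f['fx']*p[0]/p[2]+f['cx'],f['fy']*p[1]/p[2]+f['cy']
E
python3 - <<'E'
from h import *
for n in('scene','top'):
    f=grab(n,n+'0');print(n,f['fx'],np.round(-np.array(f['R']).T@np.array(f['t'])),np.round(f['R'],2).tolist())
    cv2.imwrite(f'pics/{n}0.png',cv2.cvtColor(f['frame'],cv2.COLOR_RGB2BGR))
print(arm.get_obs())
E
```

```text
scene 505.96581566213604 [1154. -899.  938.] [[0.82, 0.58, 0.02], [0.35, -0.46, -0.82], [-0.46, 0.67, -0.58]]
top 466.2739035897547 [ 275.   79. 1480.] [[-0.02, -1.0, 0.03], [-0.99, 0.02, -0.16], [0.16, -0.03, -0.99]]
{'clock': 0.1, 'joint_pos': array([-1.51348337e+00,  5.28382901e-01,  1.43375088e+00,  4.16364761e-05,
        1.18144428e+00, -1.78490775e-01]), 'qd': array([-0.00130014, -0.00186522, -0.00346534,  0.00093001,  0.00158256,
        0.0003314 ]), 'joint_torque': array([-8.30366901e-06, -4.40985167e+01, -1.77151448e+01,  6.34699222e-02,
        5.34007384e-02, -4.71017529e-05]), 'position': array([ 146.0229031 , -607.02540038,  221.67096316]), 'eef_rot': array([-9.89714722e-04,  9.93058065e-01,  1.17620974e-01,  7.93268615e-05]), 'ft_force': array([-0.67090992, -0.21483764, -0.38151506]), 'wrist_torque': array([-0.0432145 ,  0.04075253,  0.01815166]), 'width': 86.46096511152523}
```

View pics/top0.png

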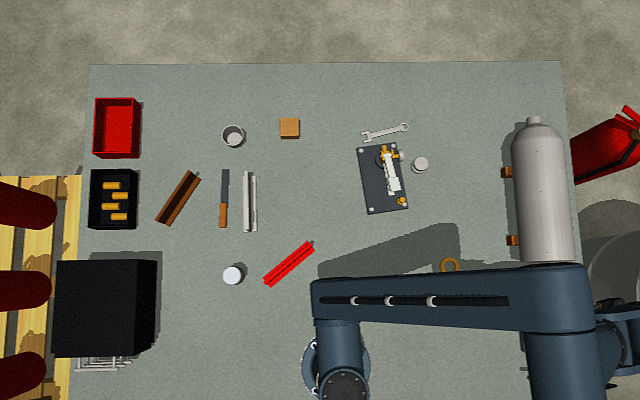

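View pics/scene0.png

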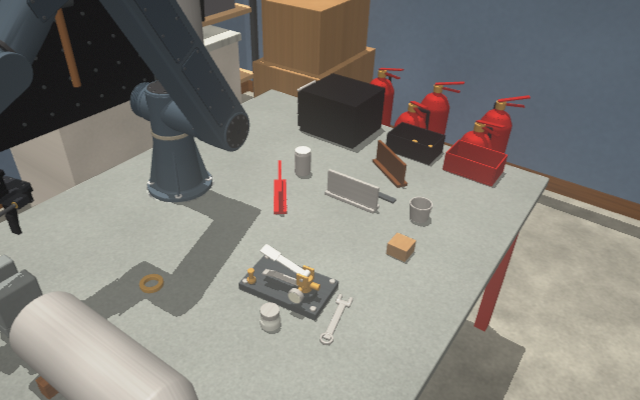

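Run:
```python
from h import *
f=pickle.load(open('top0.pkl','rb'));g=cv2.cvtColor(f['frame'],cv2.COLOR_RGB2BGR)
a=cv2.resize(g[160:240,205:270],None,fx=6,fy=6,interpolation=cv2.INTER_CUBIC)
b=cv2.resize(g[135:223,350:415],None,fx=6,fy=6,interpolation=cv2.INTER_CUBIC)
o=np.zeros((528,790,3),np.uint8);o[:480,:390]=a;o[:528,400:790]=b
cv2.imwrite('pics/c1.png',o)
```

```text
(no output)
```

View pics/c1.png

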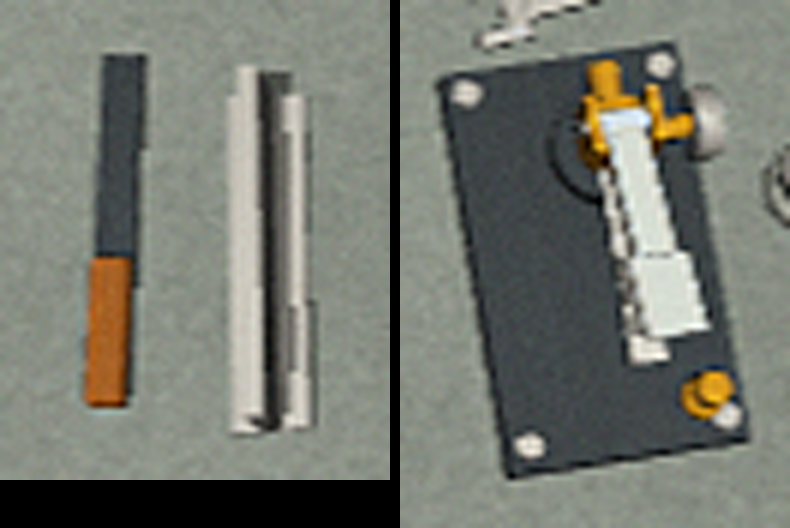

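Run:
```python
from h import *
from scipy.optimize import least_squares
f=pickle.load(open('top0.pkl','rb'))
def fit(pts,obs):
    pts=np.array(pts,float);obs=np.array(obs)
    def W(p): c,s=np.cos(p[2]),np.sin(p[2]);return np.c_[p[0]+c*pts[:,0]-s*pts[:,1],p[1]+s*pts[:,0]+c*pts[:,1],pts[:,2]]
    r=least_squares(lambda p:(np.array([proj(f,X) for X in W(p)])-obs).ravel(),[500,0,0],x_scale=[100,100,.1])
    return r
sp=[(110,65,20),(110,-65,20),(-110,-65,20),(-110,65,20)]
so=[((x-400)/6+350-.4,y/6+135-.4) for x,y in[(438,76),(675,43),(748,438),(510,478)]]
r=fit(sp,so);print('stand',r.x,'\n',r.fun.round(1));S=r.x
ep=[(90,20,10),(90,-20,10),(-90,-20,10),(-90,20,10),(90,5,85),(90,-5,85)]
eo=[(x/6+205-.4,y/6+160-.4) for x,y in[(227,95),(306,95),(314,428),(230,432),(237,66),(257,66)]]
r=fit(ep,eo);print('edge',r.x,'\n',r.fun.round(1))
c,s=np.cos(S[2]),np.sin(S[2])
for n,p in dict(tgt=(0,85),hinge=(55,-15),pad=(-43,-15),padlevel=(-45,-15)).items(): print(n,S[0]+c*p[0]-s*p[1],S[1]+s*p[0]+c*p[1])
for n,u,v,z in [('file',(118-3)/6+205,(230)/6+160,8),('stem',(708-400)/6+350,390/6+135,58),('can',233,275,90),('box',289,128,40),('cup',232,135,55)]: print(n,at(f,u,v,z))
```

```text
stand [ 5.78637159e+02 -1.63334397e+02  1.34736497e-01] 
 [ 0.1  0.2 -0.1 -0.1  0.3  0.2 -0.2 -0.2]
edge [5.04051377e+02 2.60618533e+02 1.93519297e-02] 
 [ 0.2  0.3 -0.4 -0.1 -0.6  0.3  0.6  0.1  0.1 -0.2  0.1 -0.3]
tgt 567.2191765975715 -79.10477221967878
hinge 635.1536185965194 -170.81034233562963
pad 538.0418159469496 -183.97460403733518
padlevel 536.0599424234889 -184.2432624394108
file [521.57089235 341.00382037   8.        ]
stem [ 497.91240488 -215.04104847   58.        ]
can [279.70094683 298.23827754  90.        ]
box [740.90918208 131.01705916  40.        ]
cup [715.6875456  310.19608533  55.        ]
```

```bash
cat >> h.py <<'E'
def units(*targets):
    o=arm.get_obs();q=o['eef_rot'];R=Rn.from_quat([q[1],q[2],q[3],q[0]])
    print(round(o['clock'],2),o['position'].round(1),'yaw',round(np.arctan2(R.as_matrix()[1,0],R.as_matrix()[0,0]),3),'zax',R.as_matrix()[:,2].round(3),'w',round(o['width'],1),o['ft_force'].round(1))
    for x,y,z,yaw in targets:
        T=Rn.from_euler('z',yaw)*Rn.from_euler('x',np.pi)
        print((R.inv().apply(np.array([x,y,z])-o['position'])/40).round(3),np.rad2deg((R.inv()*T).as_rotvec()/6).round(2))
E
python3 -c "
from h import *
units((320,-340,240,.02),(504,20,220,.02),(504,260,200,.0194),(504,260,100,.0194),(504,260,60,.0194))"
```

```text
0.1 [ 146.  -607.   221.7] yaw 0.236 zax [-0.     0.002 -1.   ] w 86.5 [-0.7 -0.2 -0.4]
[ 5.789 -5.476 -0.445] [-0.02 -0.    2.06]
[ 12.364 -13.151   0.072] [-0.02 -0.    2.06]
[ 13.765 -18.984   0.584] [-0.02 -0.    2.07]
[ 13.764 -18.979   3.084] [-0.02 -0.    2.07]
[ 13.764 -18.977   4.084] [-0.02 -0.    2.07]
```

>>> {"method": "drive_tool", "body": {
  "moves": [
    [[0.7, -0.7, -0.2], [0, 0, 0], 0.2],
    [[1.4, -1.4, -0.4], [0, 0, 0.5], 0.2],
    [[2.1, -2.1, -0.4], [0, 0, 1], 0.2],
    [[2.9, -2.8, -0.4], [0, 0, 1.5], 0.2],
    [[3.6, -3.4, -0.4], [0, 0, 2], 0.2],
    [[4.3, -4.1, -0.4], [0, 0, 2.07], 0.2],
    [[5, -4.8, -0.4], [0, 0, 2.07], 0.2],
    [[5.8, -5.5, -0.4], [0, 0, 2.07], 0.2],
    [[6.4, -6.2, -0.4], [0, 0, 2.07], 0.2],
    [[7, -6.9, -0.3], [0, 0, 2.07], 0.2],
    [[7.6, -7.6, -0.3], [0, 0, 2.07], 0.2],
    [[8.2, -8.3, -0.3], [0, 0, 2.07], 0.2]
  ]
}}

```text
clock: 1.1
position: [387.6, -206.2, 234.2]
eef_rot: [-0.0, 1.0, 0.009, -0.0]
ft_force: [0.8, -0.2, 0.5]
width: 52.5
```

```bash
python3 -c "
from h import *
units((504,20,220,.0194),(504,260.6,200,.0194),(504,260.6,110,.0194))"
```

```text
1.1 [ 387.6 -206.2  234.2] yaw 0.019 zax [-0.001  0.001 -1.   ] w 52.5 [ 0.8 -0.2  0.5]
[ 3.017 -5.6    0.357] [-0.01  0.01 -0.01]
[  3.13  -11.613   0.862] [-0.01  0.01 -0.01]
[  3.131 -11.612   3.112] [-0.01  0.01 -0.01]
```

>>> {"method": "drive_tool", "body": {
  "moves": [
    [[0.4, -0.8, 0], [0, 0, 0], 0.2],
    [[0.8, -1.7, 0.1], [0, 0, 0], 0.2],
    [[1.2, -2.6, 0.1], [0, 0, 0], 0.2],
    [[1.6, -3.5, 0.2], [0, 0, 0], 0.2],
    [[2, -4.4, 0.3], [0, 0, 0], 0.2],
    [[2.4, -5.3, 0.4], [0, 0, 0], 0.2],
    [[2.8, -6.2, 0.5], [0, 0, 0], 0.2],
    [[3, -7.1, 0.6], [0, 0, 0], 0.2],
    [[3.1, -8, 0.7], [0, 0, 0], 0.2],
    [[3.13, -8.9, 0.8], [0, 0, 0], 0.2],
    [[3.13, -9.8, 0.9], [0, 0, 0], 0.2],
    [[3.13, -10.7, 0.9], [0, 0, 0], 0.2]
  ]
}}

```text
clock: 2.1
position: [503.3, 223.7, 197.3]
eef_rot: [0.0, 1.0, 0.01, -0.001]
ft_force: [0.4, -0.6, 0.1]
width: 52.3
```

>>> {"method": "drive_tool", "body": {
  "moves": [
    [[0, -0.5, 0], [0, 0, 0], 0.0],
    [[0, -0.91, 0.3], [0, 0, 0], 0.0],
    [[0, -0.91, 1], [0, 0, 0], 0.0],
    [[0, -0.91, 1.7], [0, 0, 0], 0.0],
    [[0, -0.91, 2.2], [0, 0, 0], 0.0],
    [[0, -0.91, 2.2], [0, 0, 0], 0.0],
    [[0, -0.91, 2.2], [0, 0, 0], 0.0]
  ]
}}

```text
clock: 2.68
position: [502.8, 258.2, 109.5]
eef_rot: [0.0, 1.0, 0.01, -0.002]
ft_force: [0.3, 0.9, 0.2]
width: 43.5
```

```bash
python3 -c "
from h import *
units((504,260.6,60,.0194))
f=grab('scene','s1');t=grab('top','t1')
u=proj(f,[504,260,60]);v=proj(t,[504,260,60]);print(u,v)
c=lambda f,u:cv2.resize(cv2.cvtColor(f['frame'],cv2.COLOR_RGB2BGR)[int(u[1])-60:int(u[1])+40,int(u[0])-48:int(u[0])+48],None,fx=4,fy=4,interpolation=2)
cv2.imwrite('pics/c2.png',np.hstack([c(f,u),c(t,v)]))"
```

```text
2.68 [502.8 258.2 109.5] yaw 0.019 zax [-0.003 -0.001 -1.   ] w 43.5 [0.3 0.9 0.2]
[ 0.036 -0.06   1.237] [ 0.01  0.03 -0.  ]
(np.float64(351.07422030992194), np.float64(184.23982340446145)) (np.float64(247.60881890160377), np.float64(200.75408506259853))
```

View pics/c2.png

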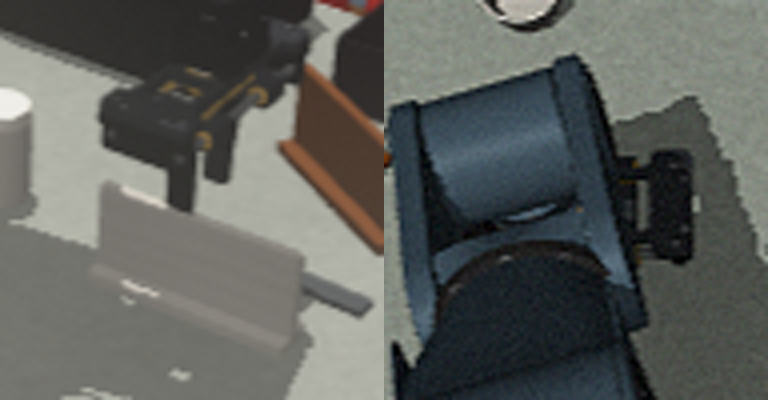

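>>> {"method": "drive_tool", "body": {
  "moves": [
    [[0.03, -0.06, 0.6], [0, 0, 0], 0.0],
    [[0.03, -0.06, 1.2], [0, 0, 0], 0.0],
    [[0.03, -0.06, 1.25], [0, 0, 0], -0.2],
    [[0.03, -0.06, 1.25], [0, 0, 0], -0.5],
    [[0.03, -0.06, 1.25], [0, 0, 0], -1],
    [[0.03, -0.06, 1.25], [0, 0, 0], -1],
    [[0.03, -0.06, 1.25], [0, 0, 0], -1],
    [[0.03, -0.06, 1.25], [0, 0, 0], -1],
    [[0.03, -0.06, 1.25], [0, 0, 0], -1],
    [[0.03, -0.06, 1.25], [0, 0, 0], -1]
  ],
  "squeeze": 40
}}

```text
clock: 3.62
position: [505.7, 261.5, 61.6]
eef_rot: [-0.001, 1.0, 0.009, 0.001]
ft_force: [-1.1, 0.9, 5.3]
width: 9.8
```

```bash
python3 -c "
from h import *
units((504,260.6,160,.0194),(567,-60,160,.1347))"
```

```text
3.62 [505.7 261.5  61.6] yaw 0.019 zax [ 0.002  0.001 -1.   ] w 9.8 [-1.1  0.9  5.3]
[-0.037  0.018 -2.46 ] [-0.01 -0.02 -0.01]
[ 1.386  8.061 -2.465] [-0.01 -0.02 -1.11]
```

>>> {"method": "drive_tool", "body": {
  "moves": [
    [[0, 0, -0.5], [0, 0, 0], -1],
    [[0, 0, -1.2], [0, 0, 0], -1],
    [[0, 0, -2], [0, 0, 0], -1],
    [[0, 0.5, -2.4], [0, 0, 0], -1],
    [[0.2, 1.3, -2.5], [0, 0, -0.1], -1],
    [[0.4, 2.1, -2.5], [0, 0, -0.4], -1],
    [[0.6, 2.9, -2.5], [0, 0, -0.7], -1],
    [[0.8, 3.7, -2.5], [0, 0, -1], -1],
    [[1, 4.5, -2.5], [0, 0, -1.11], -1],
    [[1.2, 5.3, -2.5], [0, 0, -1.11], -1],
    [[1.3, 6, -2.5], [0, 0, -1.11], -1],
    [[1.4, 6.3, -2.5], [0, 0, -1.11], -1]
  ]
}}

```text
clock: 4.62
position: [564.5, 5.9, 158.6]
eef_rot: [0.001, 0.998, 0.066, -0.002]
ft_force: [0.2, 0.2, -8.4]
width: 9.6
```

```bash
python3 -c "
from h import *
S=(578.6,-163.3);c,s=np.cos(.1347),np.sin(.1347)
w=lambda x,y:(S[0]+c*x-s*y,S[1]+s*x+c*y)
units((*w(0,125),120,.1347),(*w(0,97),120,.1347),(*w(0,97),66,.1347))"
```

```text
4.62 [564.5   5.9 158.6] yaw 0.133 zax [-0.004 -0.002 -1.   ] w 9.6 [ 0.2  0.2 -8.4]
[-0.214  1.114  0.967] [ 0.01  0.04 -0.02]
[-0.213  1.814  0.968] [ 0.01  0.04 -0.02]
[-0.207  1.812  2.318] [ 0.01  0.04 -0.02]
```

>>> {"method": "drive_tool", "body": {
  "moves": [
    [[-0.1, 0.6, 0.3], [0, 0, 0], -1],
    [[-0.2, 1.2, 0.6], [0, 0, 0], -1],
    [[-0.2, 1.8, 1], [0, 0, 0], -1],
    [[-0.2, 1.8, 1.6], [0, 0, 0], -1],
    [[-0.2, 1.8, 2.1], [0, 0, 0], -1],
    [[-0.2, 1.8, 2.2], [0, 0, 0], -1],
    [[-0.2, 1.8, 2.2], [0, 0, 0], -1],
    [[-0.2, 1.8, 2.2], [0, 0, 0], -1]
  ]
}}

```text
clock: 5.28
position: [567.0, -61.8, 72.1]
eef_rot: [-0.0, 0.998, 0.068, -0.001]
ft_force: [0.6, -0.6, -8.5]
width: 9.7
```

```bash
cat >> h.py <<'E'
St=(578.6,-163.3);_c,_s=np.cos(.1347),np.sin(.1347)
w=lambda x,y:(St[0]+_c*x-_s*y,St[1]+_s*x+_c*y)
crop=lambda f,u,a=60:cv2.resize(cv2.cvtColor(f['frame'],cv2.COLOR_RGB2BGR)[int(u[1])-a:int(u[1])+a,int(u[0])-a:int(u[0])+a],(396,396),interpolation=2)
E
python3 -c "
from h import *
units((*w(0,97),62,.1347))
f=grab('scene','s2');t=grab('top','t2')
u=proj(f,[*w(0,75),30]);v=proj(t,[*w(0,75),30]);print(u,v)
cv2.imwrite('pics/c3.png',np.hstack([crop(f,u),crop(t,v)]))"
```

```text
5.28 [567.  -61.8  72.1] yaw 0.136 zax [-0.002  0.001 -1.   ] w 9.7 [ 0.6 -0.6 -8.5]
[-0.052  0.129  0.253] [-0.01  0.01  0.01]
(np.float64(301.66953324008074), np.float64(260.13139864026004)) (np.float64(359.04589693852313), np.float64(180.1946366030877))
```

View pics/c3.png

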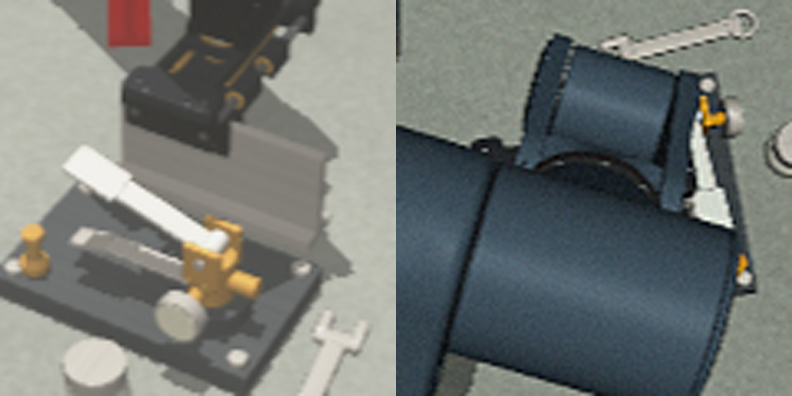

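>>> {"method": "drive_tool", "body": {
  "moves": [
    [[-0.05, 0, 0.1], [0, 0, 0], -1],
    [[-0.05, 0.05, 0.22], [0, 0, 0], -1],
    [[-0.05, 0.1, 0.22], [0, 0, 0], -1],
    [[-0.05, 0.15, 0.22], [0, 0, 0], -1],
    [[-0.05, 0.2, 0.22], [0, 0, 0], -1],
    [[-0.05, 0.2, 0.22], [0, 0, 0], -1]
  ]
}}

```text
clock: 5.88
position: [567.1, -71.3, 64.0]
eef_rot: [0.0, 0.998, 0.067, 0.001]
ft_force: [0.4, 0.3, -8.0]
width: 9.7
```

>>> {"method": "drive_tool", "body": {
  "moves": [
    [[0, 0.05, 0], [0, 0, 0], -1],
    [[0, 0.1, 0], [0, 0, 0], -1],
    [[0, 0.1, 0], [0, 0, 0], -1]
  ]
}}

```text
clock: 6.13
position: [567.4, -75.1, 63.9]
eef_rot: [0.0, 0.998, 0.067, 0.0]
ft_force: [0.2, 0.4, -7.7]
width: 9.9
```

```bash
python3 -c "
from h import *
units((*w(0,85),62,.1347))"
```

```text
6.13 [567.4 -75.1  63.9] yaw 0.135 zax [ 0.001 -0.    -1.   ] w 9.9 [ 0.2  0.4 -7.7]
[-0.019  0.096  0.046] [ 0.   -0.01  0.  ]
```

>>> {"method": "drive_tool", "body": {
  "moves": [
    [[0, 0.05, 0], [0, 0, 0], -1],
    [[0, 0.08, 0], [0, 0, 0], -1],
    [[0, 0.08, 0], [0, 0, 0], -1]
  ]
}}

```text
clock: 6.38
position: [567.7, -78.1, 63.8]
eef_rot: [0.0, 0.998, 0.068, 0.0]
ft_force: [0.3, -0.7, -8.5]
width: 9.7
```

>>> {"method": "drive_tool", "body": {
  "moves": [
    [[0, 0.03, 0], [0, 0, 0], -1],
    [[0, 0.03, 0], [0, 0, 0], -1]
  ]
}}

```text
clock: 6.55
position: [567.8, -79.1, 63.8]
eef_rot: [0.0, 0.998, 0.068, 0.0]
ft_force: [0.1, 0.2, -7.9]
width: 9.9
```

>>> {"method": "drive_tool", "body": {
  "moves": [
    [[0, 0.03, 0], [0, 0, 0], -1],
    [[0, 0.03, 0], [0, 0, 0], -1]
  ]
}}

```text
clock: 6.72
position: [567.7, -79.7, 63.7]
eef_rot: [-0.0, 0.998, 0.067, -0.0]
ft_force: [-0.2, 1.8, -8.4]
width: 9.3
```

>>> {"method": "drive_tool", "body": {
  "moves": [
    [[0, 0.03, 0], [0, 0, 0], -1],
    [[0, 0.03, 0], [0, 0, 0], -1]
  ]
}}

```text
clock: 6.88
position: [567.7, -80.0, 63.8]
eef_rot: [-0.001, 0.998, 0.067, -0.0]
ft_force: [-0.3, 4.6, -6.2]
width: 9.9
```

>>> {"method": "drive_tool", "body": {
  "moves": [
    [[0, 0, 0.03], [0, 0, 0], -1],
    [[0, 0, 0.05], [0, 0, 0], -1],
    [[0, 0, 0.05], [0, 0, 0], -1]
  ]
}}

```text
clock: 7.13
position: [567.4, -80.1, 61.8]
eef_rot: [-0.001, 0.998, 0.067, -0.001]
ft_force: [-0.4, 4.5, -5.8]
width: 9.7
```

>>> {"method": "drive_tool", "body": {
  "moves": [
    [[0, 0.02, 0.02], [0, 0, 0], -1],
    [[0, 0.02, 0.03], [0, 0, 0], -1],
    [[0, 0.02, 0.03], [0, 0, 0], -1]
  ]
}}

```text
clock: 7.38
position: [567.4, -80.2, 61.8]
eef_rot: [-0.002, 0.998, 0.067, -0.001]
ft_force: [-1.8, 7.6, 2.3]
width: 10.0
```

>>> {"method": "drive_tool", "body": {
  "moves": [
    [[0, 0, 0.02], [0, 0, 0], -1],
    [[0, 0, 0.03], [0, 0, 0], -1],
    [[0, 0, 0.03], [0, 0, 0], -1]
  ]
}}

```text
clock: 7.63
position: [567.4, -80.1, 61.8]
eef_rot: [-0.001, 0.998, 0.067, -0.0]
ft_force: [-4.2, 7.6, 10.2]
width: 9.6
```

>>> {"method": "drive_tool", "body": {
  "moves": [
    [[0, 0, -0.02], [0, 0, 0], -0.6],
    [[0, 0, -0.02], [0, 0, 0], -0.4],
    [[0, 0, -0.02], [0, 0, 0], -0.2],
    [[0, 0, -0.02], [0, 0, 0], -0.2],
    [[0, 0, -0.02], [0, 0, 0], -0.2],
    [[0, 0, -0.02], [0, 0, 0], -0.2]
  ]
}}

```text
clock: 8.13
position: [568.8, -82.8, 60.4]
eef_rot: [0.0, 0.998, 0.067, 0.001]
ft_force: [0.1, -0.3, -0.3]
width: 33.5
```

>>> {"method": "drive_tool", "body": {
  "moves": [
    [[0, 0, -0.4], [0, 0, 0], -0.2],
    [[0, 0, -1], [0, 0, 0], -0.2],
    [[0, 0, -1.8], [0, 0, 0], -0.2],
    [[0, 0, -2.6], [0, 0, 0], -0.2],
    [[0, 0, -3], [0, 0, 0], -0.2],
    [[-1, 0, -3], [0, 0, 0], -0.2],
    [[-2, 0, -3], [0, 0, 0], -0.6],
    [[-3, 0, -3], [0, 0, 0], -1],
    [[-3.5, 0, -3], [0, 0, 0], -1],
    [[-3.5, 0, -3], [0, 0, 0], -1]
  ]
}}

```text
clock: 8.97
position: [424.0, -99.9, 179.8]
eef_rot: [-0.001, 0.998, 0.067, -0.003]
ft_force: [-0.1, 0.5, 0.7]
width: 15.7
```

```bash
python3 -c "
from h import *
units((*w(-45,-15),150,.1347))
f=grab('scene','s3');t=grab('top','t3')
u=proj(f,[*w(0,30),30]);v=proj(t,[*w(0,20),30])
cv2.imwrite('pics/c4.png',np.hstack([crop(f,u),crop(t,v)]))
for n,p in dict(a=(90,65,10),b=(-90,65,10),c=(90,80,85),d=(-90,80,85),e=(90,90,85),g=(-90,90,85)).items():
  for ff,q in((f,u),(t,v)):
    a=proj(ff,[*w(*p[:2]),p[2]]);print(n,(a[0]-int(q[0])+60)*3.3,(a[1]-int(q[1])+60)*3.3)
"
```

```text
8.97 [424.  -99.9 179.8] yaw 0.133 zax [-0.006  0.002 -1.   ] w 15.7 [-0.1  0.5  0.7]
[2.499 2.463 0.725] [-0.03  0.05 -0.01]
a 320.91732150956375 229.50505864866489
a 134.3539788006193 122.62333258866055
b 124.74631703381503 154.95911393926548
b 165.75310127737978 301.3020264320158
c 333.5613621122988 146.51172093088508
c 126.85934286667975 104.49918139358435
d 132.0484696405553 74.21989875668861
d 159.76932565592887 292.2621918501864
e 339.1703758352611 138.9227613464419
e 116.36039251927016 106.0477375032772
g 138.47377770311073 67.38973458686803
g 149.07362438738278 293.9080493163285
```

View pics/c4.png

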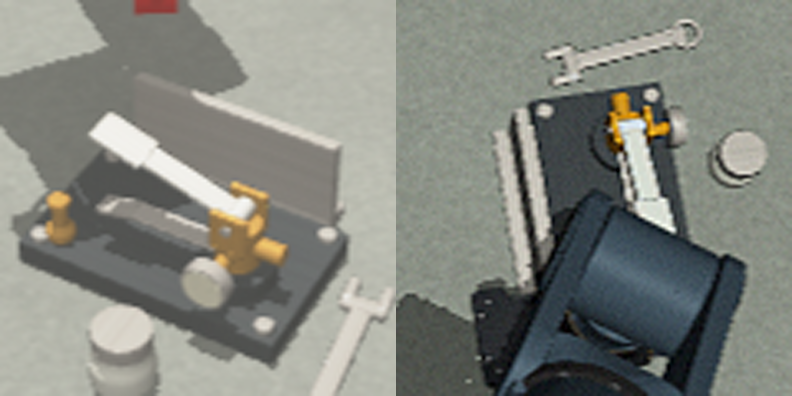

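>>> {"method": "drive_tool", "body": {
  "moves": [
    [[0, 0.8, 0], [0, 0, 0], -1],
    [[0, 1.6, 0], [0, 0, 0], -1],
    [[0.5, 2.3, 0], [0, 0, 0], -1],
    [[1.2, 2.46, 0], [0, 0, 0], -1],
    [[2, 2.46, 0.3], [0, 0, 0], -1],
    [[2.5, 2.46, 0.7], [0, 0, 0], -1],
    [[2.5, 2.46, 1], [0, 0, 0], -1],
    [[2.5, 2.46, 1], [0, 0, 0], -1],
    [[2.5, 2.46, 1], [0, 0, 0], -1]
  ]
}}

```text
clock: 9.82
position: [542.5, -184.8, 139.2]
eef_rot: [-0.0, 0.998, 0.068, -0.001]
ft_force: [-1.2, 0.0, 0.1]
width: 0.7
```

```bash
python3 -c "
from h import *
units((*w(-45,-15),120,.1347),(*w(-45,-15),85,.1347))
f=grab('scene','s4');t=grab('top','t4')
u=proj(f,[*w(-20,30),50]);v=proj(t,[*w(0,85),30]);print(int(v[0]),int(v[1]))
cv2.imwrite('pics/c5.png',np.hstack([crop(f,u,50),crop(t,v,36)]))"
```

```text
9.82 [ 542.5 -184.8  139.2] yaw 0.136 zax [-0.001  0.001 -1.   ] w 0.7 [-1.2  0.   0.1]
[-0.159 -0.035  0.479] [-0.01  0.01  0.01]
[-0.158 -0.034  1.354] [-0.01  0.01  0.01]
355 180
```

View pics/c5.png

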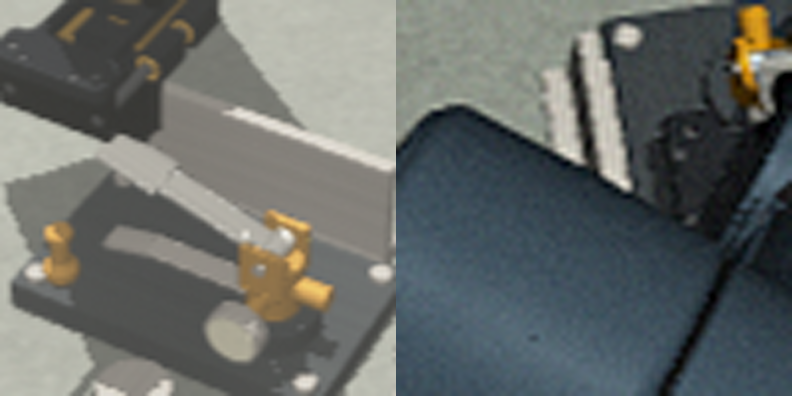

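```bash
python3 -c "
from h import *
t=pickle.load(open('t4.pkl','rb'));f=pickle.load(open('s4.pkl','rb'))
inv=lambda P:((P[0]-St[0])*_c+(P[1]-St[1])*_s,-(P[0]-St[0])*_s+(P[1]-St[1])*_c)
for x,y,z in((575,35,85),(598,32,85),(543,73,10),(612,190,85),(632,188,85)): print(inv(at(t,(x-396)/5.5+319-.4,144+y/5.5-.4,z)))
u=proj(f,[*w(-20,30),50])
for P in([542.5,-184.8,139],[542.5,-184.8,209],[*w(-43,-15),114],[*w(90,85),85],[*w(-90,85),85]): a=proj(f,P);print((a[0]-int(u[0])+50)*3.96,(a[1]-int(u[1])+50)*3.96)
cv2.imwrite('pics/c6.png',crop(f,proj(f,[*w(-40,0),130]),40))
"
```

```text
Traceback (most recent call last):
NameError: name '_c' is not defined
```

```bash
python3 -c "
from h import *
from h import _c,_s
t=pickle.load(open('t4.pkl','rb'));f=pickle.load(open('s4.pkl','rb'))
inv=lambda P:((P[0]-St[0])*_c+(P[1]-St[1])*_s,-(P[0]-St[0])*_s+(P[1]-St[1])*_c)
for x,y,z in((575,35,85),(598,32,85),(543,73,10),(612,190,85),(632,188,85)): print(np.round(inv(at(t,(x-396)/5.5+319-.4,144+y/5.5-.4,z)),1))
u=proj(f,[*w(-20,30),50])
for P in([542.5,-184.8,139],[542.5,-184.8,209],[*w(-43,-15),114],[*w(90,85),85],[*w(-90,85),85]): a=proj(f,P);print((a[0]-int(u[0])+50)*3.96,(a[1]-int(u[1])+50)*3.96)
cv2.imwrite('pics/c6.png',crop(f,proj(f,[*w(-40,0),130]),40))
"
```

```text
[87.5 90.8]
[87.2 77.7]
[ 86.6 103.2]
[-3.3 85.3]
[-3.9 74. ]
134.4065998568191 125.60825799556622
131.1763738020485 35.04629707081049
130.7495147655579 152.90200398676637
391.76862298245965 163.3277273984162
150.4437888110559 77.03468175551714
```

View pics/c6.png

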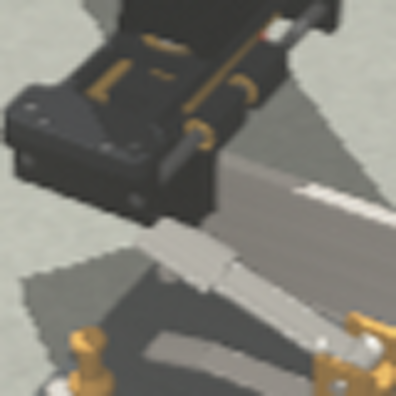

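```bash
python3 -c "
from h import *
t=pickle.load(open('t3.pkl','rb'));g=cv2.cvtColor(t['frame'],cv2.COLOR_RGB2GRAY).astype(float)
P=np.array([proj(t,[*w(x,85),85]) for x in(-90,90)]);Q=np.array([proj(t,[*w(x,105),10]) for x in(-90,90)]);L=np.array([proj(t,[*w(x,65),20]) for x in(-110,110)])
for v in range(int(P[1,1])-2,int(P[0,1])+4,3):
  i=lambda A:np.interp(v,A[::-1,1],A[::-1,0])
  print(v,'web',i(P).round(1),'foot',i(Q).round(1),'plate',i(L).round(1),g[v,int(i(Q))-3:int(i(P))+9].astype(int),int(i(Q))-3)
u=P.mean(0);c=t['frame'][int(u[1])-36:int(u[1])+36,int(u[0])-30:int(u[0])+30,::-1]
cv2.imwrite('pics/c7.png',cv2.resize(c,None,fx=8,fy=8,interpolation=2))
"
```

```text
146 web 352.9 foot 344.6 plate 356.0 [148 149 141 142 143 149 147 148 148 147 151 146 146 151 145 143 142 144
 146 155] 341
149 web 352.9 foot 344.6 plate 356.3 [144 150 153 144 139 140 140 141 137 141 138 137 144 155 119  47  44  76
 156 202] 341
152 web 353.4 foot 344.6 plate 356.8 [149 143 137 144 147 141 149 147 147 138  76 135 197 192 184 108  24  59
  72 107 131] 341
155 web 353.9 foot 344.6 plate 357.3 [139 141 144 150 142 147 146 147 144  90  36  82 161 196 192 207 154  38
  69  64  65] 341
158 web 354.4 foot 345.0 plate 357.8 [142 150 156 137 126 174 193 193 174 111  40  31 139 203 187 193 155  66
  59  64  65  61] 341
161 web 355.0 foot 345.5 plate 358.4 [150 149 147 160 181 193 187 192 167  84  40  72 164 195 189 198 144  28
  63  65  63] 342
164 web 355.5 foot 346.0 plate 358.9 [152 156 153 130 132 173 192 190 198 152  31  39 145 204 189 196 157  70
  59  68  68  64] 342
167 web 356.0 foot 346.5 plate 359.4 [147 147 148 134 161 192 194 197 170  83  36  81 168 199 194 200 145  51
  68  68  66  67] 343
170 web 356.5 foot 347.0 plate 360.0 [142 143 136 130 177 199 189 200 15
[... 893 characters left out ...]
 201 200 197 168  80  41  68 104 117 120 120  97  11
  25  57  50  43] 347
194 web 360.7 foot 351.1 plate 364.2 [142 147 150 126 161 201 198 204 152  25  28  69 114 111  59   3  47  55
  45  65  63] 348
197 web 361.3 foot 351.6 plate 364.7 [146 149 145 131 162 194 203 161  80  49  33  56  50  19  31  55  39  41
  61  64  65  59] 348
200 web 361.8 foot 352.2 plate 365.2 [141 141 140 120 154 200 205 176  83   9   0  15  44  46  22  49  61  56
  58  55  64] 349
203 web 362.3 foot 352.7 plate 365.8 [120 154 152 106 131 164 104 113  97  33  11  32  30  37  63  59  58  58
  57  60  58  58] 349
206 web 362.8 foot 353.2 plate 366.3 [55 54 60 63 70 53 41 28 15 14 20 48 64 57 59 62 63 59 62 65 63] 350
```

View pics/c7.png

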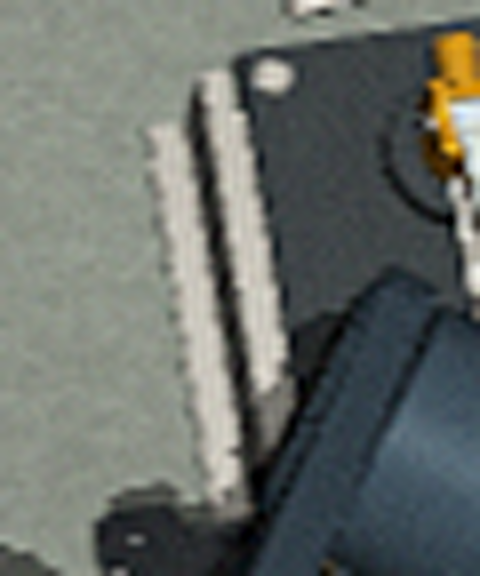

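>>> {"method": "drive_tool", "body": {
  "moves": [
    [[-0.15, -0.03, 0.2], [0, 0, 0], -1],
    [[-0.15, -0.03, 0.4], [0, 0, 0], -1],
    [[-0.15, -0.03, 0.6], [0, 0, 0], -1],
    [[-0.15, -0.03, 0.7], [0, 0, 0], -1],
    [[-0.15, -0.03, 0.8], [0, 0, 0], -1],
    [[-0.15, -0.03, 0.8], [0, 0, 0], -1]
  ]
}}

```text
clock: 10.42
position: [534.9, -185.0, 108.3]
eef_rot: [0.0, 0.998, 0.068, -0.001]
ft_force: [-3.4, -0.4, 7.3]
width: 0.1
```

```bash
python3 -c "
from h import *
units((*w(-45,-15),85,.1347))"
```

```text
10.42 [ 534.9 -185.   108.3] yaw 0.135 zax [-0.002 -0.    -1.   ] w 0.1 [-3.4 -0.4  7.3]
[ 0.031 -0.017  0.582] [0.   0.02 0.01]
```

Contact with the lever; press on in small steps.

>>> {"method": "drive_tool", "body": {
  "moves": [
    [[0.01, 0, 0.1], [0, 0, 0], -1],
    [[0.02, 0, 0.2], [0, 0, 0], -1],
    [[0.03, 0, 0.3], [0, 0, 0], -1],
    [[0.03, 0, 0.4], [0, 0, 0], -1],
    [[0.03, 0, 0.5], [0, 0, 0], -1],
    [[0.03, 0, 0.57], [0, 0, 0], -1],
    [[0.03, 0, 0.57], [0, 0, 0], -1],
    [[0.03, 0, 0.57], [0, 0, 0], -1]
  ]
}}

```text
clock: 11.08
position: [534.7, -185.1, 86.2]
eef_rot: [0.0, 0.998, 0.068, -0.002]
ft_force: [-7.7, -1.5, 10.2]
width: 0.2
```

```bash
python3 -c "
from h import *
units((*w(-45,-15),85,.1347))
f=grab('scene','s5')
u=proj(f,[*w(-10,10),70])
p=lambda P:[round((a-int(b)+50)*7,0) for a,b in zip(proj(f,P),u)]
print('lvl pad +x end',p([*w(-22.5,-30),85]),'hinge',p([*w(55,-15),82.5]),'free end corners',p([*w(-70,-30),85]),p([*w(-70,0),85]),'edge top ends',p([*w(-90,80),85]),p([*w(90,80),85]))
c=cv2.resize(f['frame'][int(u[1])-50:int(u[1])+30,int(u[0])-50:int(u[0])+60,::-1],None,fx=7,fy=7,interpolation=2)
cv2.imwrite('pics/c8.png',c)"
```

```text
11.08 [ 534.7 -185.1   86.2] yaw 0.136 zax [-0.004 -0.    -1.   ] w 0.2 [-7.7 -1.5 10.2]
[ 0.035 -0.017  0.03 ] [-0.    0.04  0.02]
lvl pad +x end [np.float64(268.0), np.float64(377.0)] hinge [np.float64(483.0), np.float64(430.0)] free end corners [np.float64(153.0), np.float64(332.0)] [np.float64(198.0), np.float64(283.0)] edge top ends [np.float64(266.0), np.float64(143.0)] [np.float64(694.0), np.float64(297.0)]
```

View pics/c8.png

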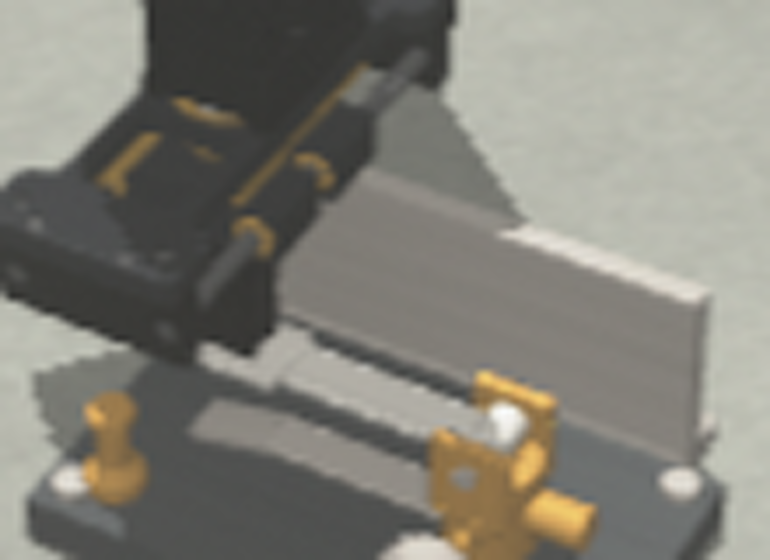

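>>> {"method": "drive_tool", "body": {
  "moves": [
    [[0, 0, 0.01], [0, 0, 0], -1],
    [[0, 0, 0.02], [0, 0, 0], -1],
    [[0, 0, 0.02], [0, 0, 0], -1],
    [[0, 0, 0.02], [0, 0, 0], -1],
    [[0, 0, 0.02], [0, 0, 0], -1],
    [[0, 0, 0.02], [0, 0, 0], -1]
  ]
}}

```text
clock: 11.63
position: [534.7, -185.1, 85.7]
eef_rot: [0.0, 0.998, 0.068, -0.002]
ft_force: [-7.2, -1.8, 10.8]
width: 0.4
```

```bash
python3 -c "
from h import *
units();arm.hand_in()"
```

```text
11.63 [ 534.7 -185.1   85.7] yaw 0.136 zax [-0.004 -0.001 -1.   ] w 0.4 [-7.2 -1.8 10.8]
the job is handed in; nothing more can be done
```

The job is handed in at 11.6 s, with the straightedge let go along the plate's +y face and the shut fingers holding the lever about level. The hand-in gave no verdict.

- **Straightedge:** I gripped it by the web, slid it against the plate until I felt contact at the place predicted from the images, set it on the bench and let go. In the picture taken after release it looked parallel and flush.
- **Disagreement:** the top of the web appeared about 1 px (3 mm) nearer the plate than the model predicted. The foot was off by only about 0.3 to 1 px. That is about the accuracy of my pixel readings and the camera calibration, so I left it. One rough reading also suggested a yaw error of about 0.05 rad. A row-by-row check along the web showed none; the noisier foot edge gave about 0.02 rad, inside the 0.035 limit.
- **Lever:** the last fingertip height was 85.7 mm against 85 mm for level, with about 11 N upward on the tool. In the last picture the lever runs parallel to the straightedge's upper edge. About 7 N of sideways friction remains.
- **Bystanders:** I saw none shifted, but I made no measured check of their positions at the end.

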